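# Tighten the cutter ring's clamping screw to the wrench's click

## Task

Take the click wrench from the green mat, fit its square socket fully down over the square screw head on the cutter ring's clamping plate and turn it clockwise, seen from above, until the handle gives way; let it give clearly, by some 10 degrees, but stop well short of its end stop. Then lift the wrench off and lay it back on the mat, flat and let go. Handle it gently, without leaning hard on the washer, and leave the other things on the bench where they are.

Things in the scene. Friction and masses are not known exactly. Their poses are not given: they have to be found in the camera images.
- wrench: click (breakaway) wrench, 200 mm long, 0.35 kg, lying on the mat socket down. Origin on the socket's axis, level with the underside; x runs along the handle away from the socket, z up. The black grip is a straight bar 24 mm wide (y), 28 mm high (z 0 to 28 mm), x = 50 to 160 mm, then a steel cap to x = 178 mm. Balance point near x = 100 mm.
- wrench_grip (a point): middle of the black handle grip, 105 mm from the socket's axis and 14 mm above the underside; axes as wrench. Grip hereabouts, across the 24 mm width.
- wrench_head (a point): top centre of the round steel head (radius 22 mm) over the socket, 31 mm above the underside; axes as wrench. The breakaway joint is here, about the socket's axis: a spring detent holds the socket straight until the clockwise torque about that axis reaches about 1.0 N m (10 N pushed at mid grip).
- socket (a point): centre of the socket's mouth, level with the wrench's underside. Opening 22 mm square, 18 mm deep, outside 34 mm; sides parallel to its x and y, x along the handle at rest. When it trips the handle swings on clockwise past the socket and the torque rises no more, up to the end stop at 0.5 rad. Let back, the handle springs straight again. Anticlockwise it does not give.
- fixture: fixed clamping plate, dark steel 120 x 90 x 18 mm, origin at the centre of its underside on the bench, z up; on its vertical centre line a notched aluminium cutter ring (radius 36 mm, top 34 mm above the bench) and a steel clamp disc (radius 24 mm, top 42 mm).
- screw (a point): top centre of the screw head, 62 mm above the bench on the plate's centre line. Head 20 mm square, 16 mm high, narrowing to 17 mm over the top 3 mm; sides parallel to its x and y. With the socket fully on, its mouth meets the washer, 46 mm above the bench. It turns clockwise (from above) against 0.25 N m for 0.25 to 1.0 rad, different each time, then comes up tight.
- washer: dark washer under the screw head, radius 19 mm, 4 mm thick; origin at the centre of its underside, 42 mm above the bench. The socket comes to rest on it.
- mat: flat green bench mat, 200 mm (x) by 300 mm (y), 4 mm thick, fixed; origin at the centre of its underside on the bench. A notched ring lies on it near a corner.
- ring_part: notched metal ring, 60 mm across, 16 mm high, near a corner of the mat: leave alone; origin under its centre
- ring_part2: smaller notched metal ring, 48 mm across, 16 mm high, on the bench: leave alone; origin under its centre
- bur_block: round aluminium block of 64 mm with small burs standing in it, 41 mm high in all: leave alone; origin under its centre
- screwdriver: screwdriver lying on the bench: leave alone; origin at its underside
- parts_tray: low grey tray, 100 x 140 x 25 mm: leave alone; origin under its centre
- oil_can: white bottle, 48 mm across and 110 mm high: leave alone; origin under its centre
- brush: brush lying on the bench: leave alone; origin at its underside

How it is judged (in metres and radians):
On the way, in this order (a step that is already met when the one before it is completed fails the run):
1. the socket is fully down over the screw head (horizontal distance between socket and screw below 0.004 m and z of socket in the frame of fixture below 0.051 m and angle between wrench's own z axis and vertical below 0.12 rad), for 0.2 s.
2. with the socket on the screw head, the wrench has tripped: the handle has given way by more than 0.12 rad (all of step 1 and angle between the x axis of wrench and the x axis of socket, either way round above 0.12 rad), for 0.05 s.
At the end, for the whole second after the job is handed in: The wrench lies flat on the mat (tilt under 0.1 rad, socket side down, underside within 8 mm of the mat's top), socket axis and middle of the grip both over the mat, its handle straight again (within 0.08 rad), let go and at rest (x of socket in the frame of mat between -0.1 and 0.1 m and y of socket in the frame of mat between -0.15 and 0.15 m and x of wrench_grip in the frame of mat between -0.1 and 0.1 m and y of wrench_grip in the frame of mat between -0.15 and 0.15 m and z of socket in the frame of mat below 0.012 m and z of wrench_grip in the frame of mat below 0.026 m and angle between wrench's own z axis and vertical below 0.1 rad and linear speed of wrench below 0.02 m/s and contact force between wrench and the fingers below 0.1 N and angle between the x axis of wrench and the x axis of socket, either way round below 0.08 rad); the robot touches nothing.
It fails at once if the handle is bent beyond 0.34 rad at its breakaway joint, well past the trip and towards its end stop (angle between the x axis of wrench and the x axis of socket, either way round above 0.34 rad).
It fails at once if the wrench presses down on the washer with more than 40 N (contact force between wrench and washer above 40 N).
It fails at once if another thing on the bench is moved by more than 30 mm (distance of any of ring_part, ring_part2, bur_block, screwdriver, parts_tray, oil_can, brush from where it was at the start of the episode above 0.03 m).
It also fails if it takes over 72 s, if anything falls off the work surface, if the arm or the gripper's body presses on something with over 40 N, if the wrist force passes 120 N, or if a joint passes its speed limit or range.

## Robot

A 6-joint arm with a two-finger parallel gripper is mounted at the origin on the work surface. World frame = base frame: x ahead of the robot, y to its left, z up, the work surface at z = 0. Lengths are in m, angles in degrees, forces in N, time in s.
With the tool pointing down it reaches from about 0.3 to 0.75 m from the base axis. Payload 8.5 kg.
Tool frame: the origin (TCP) lies midway between the tips of the shut fingers; the grasp point (between the pads) lies env.tcp_to_grasp behind it (env.tcp_to_grasp is the distance from the TCP to the grasp point, in m); z points along the fingers, y is the line along which they close (so a half turn about z gives the same grasp; the last joint's range is limited). The gripper opens to 85 mm and grips with 20 to 120 N. Pads are 22 mm wide; open, the fingers measure 114 mm over their backs; the gripper's body (76 mm by 85 mm) begins 54 mm behind the grasp point. The pads swing forward as they close: fully open they stand 13 mm farther back than shut.
Start: joints at [53.039, 21.807, 74.336, -0, 83.858, -12.336], TCP at [0.229, 0.5, 0.231] pointing down, gripper open.
Joint ranges: [-178.18, 178.18], [-50.72, 133.34], [12.68, 142.11], [-81.47, 261.47], [9.98, 163.14], [-165.26, 165.26]. Speed limits (degrees/s): [136.94, 136.94, 180, 180, 180, 180].

## Interface

Orientations are given as a 3x3 rotation matrix whose columns are the frame's x, y, z axes.
In Python, from rig import observe, optics, job, env gives the robot as it stands. The module is installed in compiled form; this text tells all that it offers.
- The arm moves only by the shell command python3 -m jog 'ROWS' [FORCE]. ROWS is JSON, a list of rows, each a list of 7 numbers: the turn, a rotation vector about the tool's x, y, z in rad, then the shift along the tool's x, y, z in m, then the opening in per cent of the stroke, from 0 (shut) to 100 (fully open). A call has 1 to 10 rows; each row shifts and turns the commanded pose from where the row before left it, along the tool's axes as they then stand; what a row does not reach is not made up. A row lasts 1/8 s, in which the tool goes at most 62.5 mm and 10.7 degrees, less where a joint would pass 70% of its speed; a pose out of reach is approached as far as the arm can. A call is refused whole if a number of a shift passes 0.0625 or a number of a turn 0.188, either way. A call with a gripper value outside its range is refused whole. The fingers move at their own pace and stop on an object; FORCE is the grip in N (left out, the last holds). Time passes only in rows, so rows that do not move let the fingers close. It gives the time, the measured TCP pose, the force, the opening and the grip force at its end, in the units of the state.
- observe(): the state, without advancing time (a new reading comes with each control period).
- optics.get_image(name): name is "scene" or "top" or "wrist"; returns a dict with "pixels" (480x640x3 uint8, red, green, blue), "mtx" (3x3 intrinsics, pixels), "rvec" (rotation vector, rad) and "tvec" (3), from world to camera coordinates, as OpenCV has them. Camera axes: x right, y down, z forward; pixel columns grow to the right and rows downward; lengths in m; the calibration is good to about 2 mm. A picture is of the moment at which its call begins. There is no depth.
- job.close_job(): hands the job in; it is judged then, once.
The state is a dict: "time_s": time; "q": joint angles; "qvel": joint speeds; "joint_efforts": joint torques, N m; "position": TCP position; "tool_rot": TCP orientation; "ft_force": force on the tool from outside, world axes, zero at the start; "wrist_torque": the same for the moment, N m; "grip_width": finger opening in m; "gripper_force": force on a finger pad.
Only numpy, scipy, OpenCV 4.12 (cv2) and the standard library are available. Lean on these libraries where they do the work, as an engineer would, in place of code of your own. Each camera call takes 0.05 s, during which the arm holds its last target. There are 200 camera calls.

## Working session

There is one attempt and no reset: what is moved stays moved. The work goes in short steps, Python scripts to look and compute and a shell command to move; the robot and the scene stay as the last step left them, time stands still between calls to the robot, and variables do not carry over. Pictures are saved under pics/ and viewed, at most 10 in all, crops included, and the job is handed in when it is done.

```bash
mkdir -p pics; ls; cat > h.py <<'E'
import numpy as np,cv2
from rig import observe,optics,env
def shot(n,f=None):
    d=optics.get_image(n)
    if f: cv2.imwrite('pics/'+f,d['pixels'][:,:,::-1])
    return d
def ray(d,uv):
    R=cv2.Rodrigues(np.array(d['rvec'],float))[0];t=np.array(d['tvec'],float).ravel()
    p=cv2.undistortPoints(np.array([[uv]],float),np.array(d['mtx']),None)[0,0]
    return -R.T@t, R.T@np.array([p[0],p[1],1])
def onz(d,uv,z):
    c,r=ray(d,uv);return c+r*(z-c[2])/r[2]
def tri(obs):
    A=0;b=0;
    for d,uv in obs:
        c,r=ray(d,uv);r=r/np.linalg.norm(r);P=np.eye(3)-np.outer(r,r);A=A+P;b=b+P@c
    return np.linalg.solve(A,b)
def proj(d,p):
    return cv2.projectPoints(np.array([p],float),np.array(d['rvec'],float),np.array(d['tvec'],float),np.array(d['mtx']),None)[0].reshape(-1,2)[0]
E
python3 - <<'E'
from h import *
import pickle
D={n:shot(n,n+'0.png') for n in('scene','top')}
pickle.dump(D,open('D0.pkl','wb'))
print(observe(),env.tcp_to_grasp)
for n in D: print(n,ray(D[n],(320,240)))
E
```

```text
pics
{'time_s': 0.1, 'q': array([ 5.30389741e+01,  2.18370121e+01,  7.43773933e+01,  1.38145380e-03,
        8.38577341e+01, -1.23343339e+01]), 'qvel': array([-0.02909832, -0.06747717, -0.16682609, -0.00855121, -0.0371872 ,
        0.07474045]), 'joint_efforts': array([ 3.80492958e-03, -4.49220300e+01, -2.31656832e+01, -1.49875045e-04,
        3.67003988e-03, -3.37180950e-07]), 'position': array([0.22901934, 0.49977888, 0.23079238]), 'tool_rot': array([[-9.09040886e-01,  4.16706210e-01, -7.76198687e-04],
       [ 4.16706830e-01,  9.09040392e-01, -9.91639900e-04],
       [ 2.92373455e-04, -1.22488851e-03, -9.99999207e-01]]), 'ft_force': array([-0.24689115,  1.04122675, -0.41379195]), 'wrist_torque': array([0.04572655, 0.05512243, 0.03062326]), 'gripper_force': 0.0, 'grip_width': 0.08539592337701207} 0.0187
scene (array([0.99387434, 0.43579179, 0.75514569]), array([-0.503073  , -0.51002541, -0.69777885]))
top (array([ 0.39965071, -0.04676952,  1.31498759]), array([ 0.0916921 , -0.01254078, -0.99575116]))
```

View pics/scene0.png

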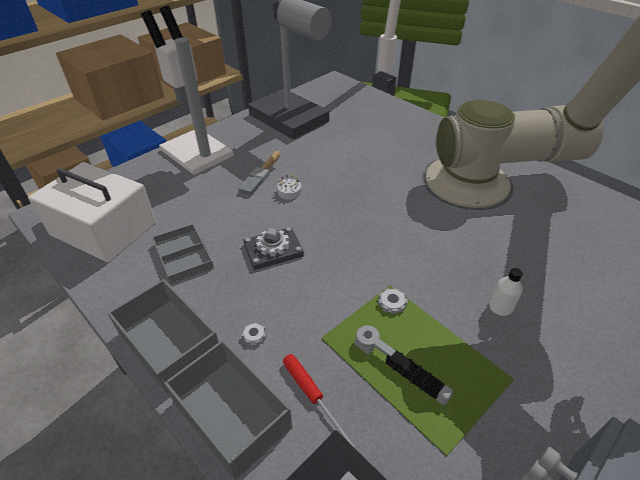

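View pics/top0.png

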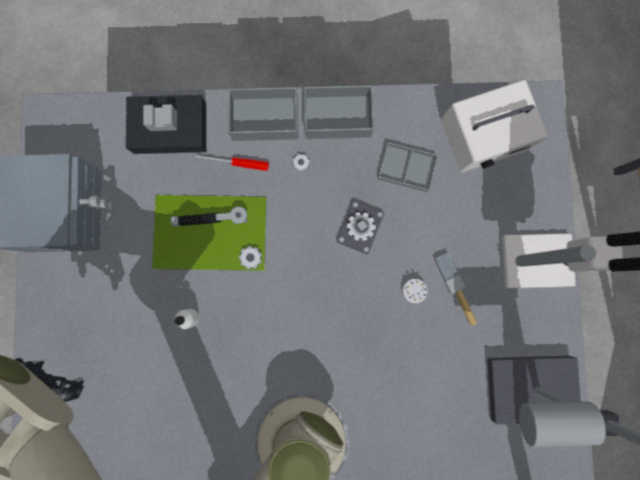

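The top view shows the wrench head at about (238,215), its cap at (175,221) and the screw at (361,226). In the scene view they are at about (367,335), (446,397) and (272,236).

```bash
python3 - <<'E'
from h import *
import pickle
D=pickle.load(open('D0.pkl','rb'));s,t=D['scene'],D['top']
for n,a,b in(('head',(367,335),(238,215)),('cap',(446,396),(175,221)),('screw',(272,235),(361,226))):
    print(n,tri([(s,a),(t,b)]),onz(t,b,.03))
print('mat',[onz(t,p,.004)[:2].round(3) for p in((155,195),(267,195),(267,269),(153,269))],'ring',onz(t,(250,257),.01))
print('plate holes',[onz(t,p,.018)[:2].round(3) for p in((353,206),(380,214),(368,250),(341,239))])
E
```

```text
head [0.58962121 0.15124928 0.0309473 ] [0.5900035  0.15107793 0.03      ]
cap [0.5795116  0.32242465 0.0164384 ] [0.57860037 0.31684233 0.03      ]
screw [ 0.54964189 -0.16982467  0.04743605] [ 0.55197697 -0.17178401  0.03      ]
mat [array([0.654, 0.378]), array([0.646, 0.076]), array([0.447, 0.08 ]), array([0.455, 0.383])] ring [0.47963912 0.12372097 0.01      ]
plate holes [array([ 0.608, -0.154]), array([ 0.584, -0.225]), array([ 0.489, -0.189]), array([ 0.52 , -0.119])]
```

Heights and the mat agree with the text: wrench head about (0.590, 0.151), handle along about +93.5°, screw about (0.55, -0.17). Next I take wrist views over the wrench, then over the screw.

```bash
cat >> h.py <<'E'
def go(p,yaw_y=None):
    "shift in current tool axes to TCP p, then turn about tool z so tool y has heading yaw_y(deg), tool z down"
    o=observe();R=np.array(o['tool_rot']);print('at',o['position'].round(4),'t',o['time_s'],'q',o['q'].round(1))
    if yaw_y is not None:
        a=np.radians(yaw_y);y=np.array([np.cos(a),np.sin(a),0]);z=np.array([0,0,-1.]);T=np.c_[np.cross(y,z),y,z]
        print('turn',cv2.Rodrigues(R.T@T)[0].ravel().round(4),'then shift',(T.T@(np.array(p)-o['position'])).round(4))
    print('shift(now axes)',(R.T@(np.array(p)-o['position'])).round(4))
E
python3 -c "
from h import *
go((0.584,0.236,0.23),3.5)"
```

```text
at [0.229  0.4998 0.2308] t 0.1 q [ 53.   21.8  74.4   0.   83.9 -12.3]
turn [-1.3000e-03  4.0000e-04  1.0799e+00] then shift [-0.285   0.3382  0.0008]
shift(now axes) [-0.4326 -0.0919  0.0008]
```

```bash
python3 -m jog '[[0,0,0,-0.048,-0.0102,0,100],[0,0,0,-0.048,-0.0102,0,100],[0,0,0,-0.048,-0.0102,0,100],[0,0,0,-0.048,-0.0102,0,100],[0,0,0,-0.048,-0.0102,0,100],[0,0,0,-0.048,-0.0102,0,100],[0,0,0,-0.048,-0.0102,0,100],[0,0,0,-0.048,-0.0102,0,100],[0,0,0,-0.048,-0.0102,0,100]]'; python3 -m jog '[[0,0,0.18,0,0,0,100],[0,0,0.18,0,0,0,100],[0,0,0.18,0,0,0,100],[0,0,0.18,0,0,0,100],[0,0,0.18,0,0,0,100],[0,0,0.18,0,0,0,100],[0,0,0,0,0,0,100],[0,0,0,0,0,0,100]]'
python3 - <<'E'
from h import *
import pickle
d=shot('wrist','w1.png');pickle.dump(d,open('w1.pkl','wb'))
o=observe();R=np.array(o['tool_rot']);c,r=ray(d,(320,240))
print('cam in tool',R.T@(c-o['position']),'axis',R.T@r)
go((0.55,-0.15,0.23),3.5)
E
```

```text
time_s: 1.23
position: [0.5847, 0.2354, 0.2309]
tool_rot: [[-0.909, 0.417, -0.001], [0.417, 0.909, -0.0], [0.001, -0.0, -1.0]]
ft_force: [-0.2, 0.8, 0.1]
grip_width: 0.0852
gripper_force: 0.0
time_s: 2.22
position: [0.5836, 0.2365, 0.2311]
tool_rot: [[-0.064, 0.998, -0.0], [0.998, 0.064, -0.0], [-0.0, -0.0, -1.0]]
ft_force: [-0.3, -0.1, 1.2]
grip_width: 0.0856
gripper_force: 0.0
cam in tool [ 0.07644735 -0.00082339 -0.1426263 ] axis [-0.30756571  0.00339531  0.95155186]
at [0.5836 0.2365 0.2311] t 2.275 q [11.3 30.  60.5  0.  89.5  7.6]
turn [-0.0004  0.      0.0027] then shift [-0.3837 -0.0571  0.0011]
shift(now axes) [-0.3836 -0.0582  0.0012]
```

View pics/w1.png

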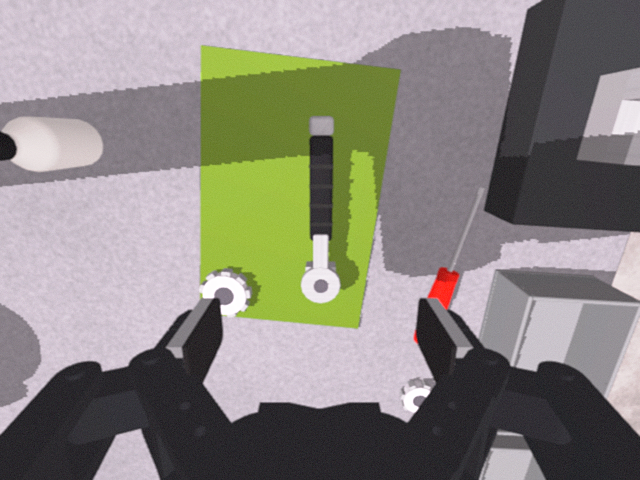

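Wrist view: the wrench is upright in the image, with the head at (320.5,286), the grip running from (321,238) to (321,136) and the cap end at (321,117).

```bash
python3 - <<'E'
from h import *
import pickle
d=pickle.load(open('w1.pkl','rb'));D=pickle.load(open('D0.pkl','rb'))
h=(320.5,285.5)
print('head tri',tri([(d,h),(D['top'],(238,215)),(D['scene'],(367,335))]))
H=onz(d,h,.035);a=onz(d,(320.5,238),.032);b=onz(d,(321,136),.032)
print(H,a,b,np.linalg.norm(a-b),np.linalg.norm(H[:2]-a[:2]),'head deg',np.degrees(np.arctan2(*(b-a)[[1,0]])),np.degrees(np.arctan2(*(b-H)[[1,0]])))
print('mat',[onz(d,p,.004)[:2].round(3) for p in((202,45),(400,70),(359,328),(201,313))],'ring',onz(d,(224,294),.016))
E
python3 -m jog '[[0,0,0,-0.048,-0.0073,0,100],[0,0,0,-0.048,-0.0073,0,100],[0,0,0,-0.048,-0.0073,0,100],[0,0,0,-0.048,-0.0073,0,100],[0,0,0,-0.048,-0.0073,0,100],[0,0,0,-0.048,-0.0073,0,100],[0,0,0,-0.048,-0.0073,0,100],[0,0,0,-0.048,-0.0073,0,100],[0,0,0,0,0,0,100],[0,0,0,0,0,0,100]]'
python3 - <<'E'
from h import *
import pickle
d=shot('wrist','w2.png');pickle.dump(d,open('w2.pkl','wb'))
p=proj(d,(0.55,-0.17,0.062));print(p)
i=d['pixels'][:,:,::-1];u,v=map(int,p);u0=max(0,u-75);v0=max(0,v-60)
c=i[v0:v0+120,u0:u0+150];print(u0,v0)
cv2.imwrite('pics/w2c.png',cv2.resize(c,None,fx=5,fy=5,interpolation=cv2.INTER_CUBIC))
E
```

```text
head tri [0.58989169 0.15074129 0.03255286]
[0.59000556 0.15044637 0.035     ] [0.586448  0.2048317 0.032    ] [0.58008039 0.30930017 0.032     ] 0.10466234614609102 0.0545015643615288 head deg 93.48800551305867 93.57518898297602
mat [array([0.458, 0.387]), array([0.655, 0.377]), array([0.644, 0.08 ]), array([0.445, 0.088])] ring [0.47725323 0.12295577 0.016     ]
time_s: 3.52
position: [0.5487, -0.1498, 0.2313]
tool_rot: [[-0.062, 0.998, -0.0], [0.998, 0.062, 0.0], [0.0, -0.0, -1.0]]
ft_force: [0.5, 0.6, -0.0]
grip_width: 0.0853
gripper_force: 0.0
[319.73564088 236.03507525]
244 176
```

View pics/w2c.png

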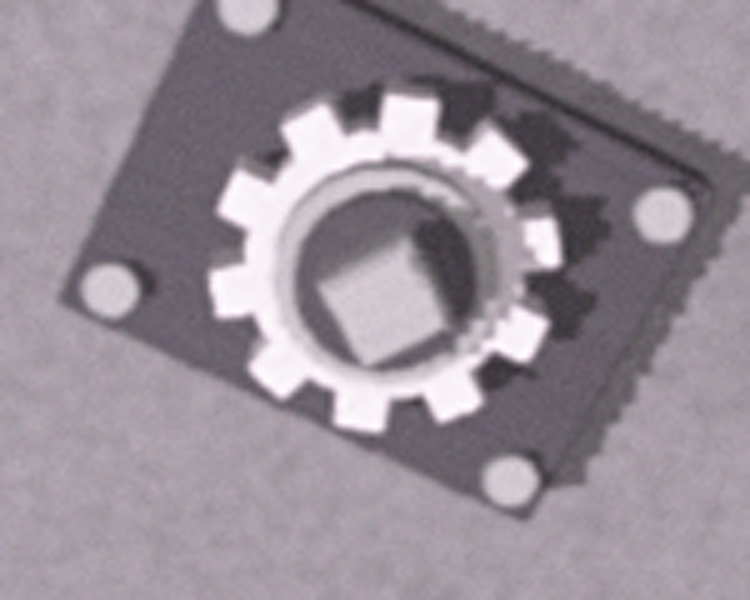

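The crop shows the square screw head at about (386,303), that is image (321,237). It is rotated against the image by about 30°. I take a second view from straight above and closer.

```bash
python3 -m jog '[[0,0,0,-0.032,0,0.024,100],[0,0,0,-0.032,0,0.024,100],[0,0,0,-0.032,0,0.024,100],[0,0,0,0,0,0,100],[0,0,0,0,0,0,100]]'
python3 - <<'E'
from h import *
import pickle
d=shot('wrist','w3.png');pickle.dump(d,open('w3.pkl','wb'))
p=proj(d,(0.55,-0.17,0.062));print(p)
i=d['pixels'][:,:,::-1];u,v=map(int,p);u0=max(0,u-40);v0=max(0,v-30)
c=cv2.cvtColor(i[v0:v0+60,u0:u0+80],cv2.COLOR_BGR2GRAY);print(u0,v0)
cv2.imwrite('pics/w3c.png',cv2.resize(cv2.normalize(c,None,0,255,cv2.NORM_MINMAX),None,fx=10,fy=10,interpolation=cv2.INTER_CUBIC))
E
```

```text
time_s: 4.2
position: [0.5551, -0.2449, 0.1599]
tool_rot: [[-0.063, 0.998, 0.001], [0.998, 0.063, -0.0], [-0.0, 0.001, -1.0]]
ft_force: [0.6, 0.7, 0.6]
grip_width: 0.0851
gripper_force: 0.0
[319.3731672  134.30043458]
279 104
```

View pics/w3c.png

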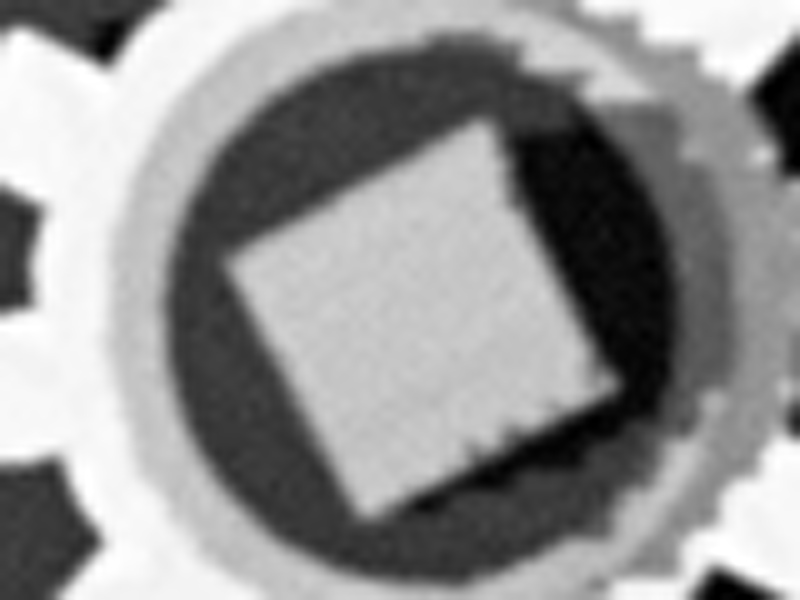

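The straight-down crop shows the screw head square clearly. Its corners are at crop positions (225,260), (493,120), (615,383) and (362,520), at 10x zoom with the crop origin at (279,104).

```bash
python3 - <<'E'
from h import *
import pickle
d=pickle.load(open('w3.pkl','rb'));d2=pickle.load(open('w2.pkl','rb'));D=pickle.load(open('D0.pkl','rb'))
px=[((x+.5)/10-.5+279,(y+.5)/10-.5+104) for x,y in((225,260),(493,120),(615,383),(362,520))]
c=np.mean(px,0)
P=np.array([onz(d,p,.059) for p in px]);C=onz(d,c,.06)
print('center',P.mean(0),C)
print('sides',[np.linalg.norm(P[i]-P[i-1]).round(4) for i in range(4)],'ang',[np.degrees(np.arctan2(*(P[i]-P[i-1])[[1,0]])).round(1) for i in range(4)])
p2=[((x+.5)/5-.5+244,(y+.5)/5-.5+176) for x,y in((386,301),)][0]
print('tri',tri([(d,c),(d2,p2)]),tri([(d,c),(D['top'],(361,226)),(D['scene'],(272,235))]))
go((0.583,0.256,0.12),3.5)
E
```

```text
center [ 0.55114725 -0.17095571  0.059     ] [ 0.55113506 -0.17082104  0.06      ]
sides [np.float64(0.0199), np.float64(0.0206), np.float64(0.0194), np.float64(0.0201)] ang [np.float64(121.8), np.float64(29.8), np.float64(-59.8), np.float64(-148.7)]
tri [ 0.55113126 -0.17083746  0.0582904 ] [ 0.55016134 -0.17022921  0.04726594]
at [ 0.5551 -0.2448  0.1603] t 4.25 q [-35.   30.6  71.5   0.   77.8 -38.6]
turn [0.0011 0.0006 0.0018] then shift [0.4982 0.0584 0.0403]
shift(now axes) [0.4981 0.0592 0.0401]
```

Screw at (0.5511, -0.1709) with a triangulated height of 0.058, which is right. Its sides are about 20 mm, at 30.8° (mod 90). I'll fit the wrench with the handle at 120.8° and swing clockwise from there. Now back to the grip.

```bash
python3 -m jog '[[0,0,0,0.0498,0.0059,0.006,100],[0,0,0,0.0498,0.0059,0.006,100],[0,0,0,0.0498,0.0059,0.006,100],[0,0,0,0.0498,0.0059,0.006,100],[0,0,0,0.0498,0.0059,0.006,100],[0,0,0,0.0498,0.0059,0.006,100],[0,0,0,0.0498,0.0059,0.006,100],[0,0,0,0.0498,0.0059,0.012,100],[0,0,0,0.0498,0.0059,0.012,100],[0,0,0,0.0498,0.0059,0.012,100]]'; python3 -m jog '[[0,0,0,0,0,0,100],[0,0,0,0,0,0,100],[0,0,0,0,0,0,100]]'; python3 -c "
from h import *
go((0.5836,0.2555,0.006),3.55)"
```

```text
time_s: 5.5
position: [0.5827, 0.2574, 0.0823]
tool_rot: [[-0.063, 0.998, 0.002], [0.998, 0.063, 0.0], [0.0, 0.002, -1.0]]
ft_force: [1.2, 0.5, -0.1]
grip_width: 0.0855
gripper_force: 0.0
time_s: 5.88
position: [0.5833, 0.2538, 0.0822]
tool_rot: [[-0.06, 0.998, 0.001], [0.998, 0.06, 0.0], [0.0, 0.001, -1.0]]
ft_force: [-0.0, -0.3, -0.3]
grip_width: 0.0853
gripper_force: 0.0
at [0.5833 0.2538 0.0822] t 5.875 q [12.9 37.8 71.8 -0.  70.3  9.4]
turn [ 0.0011 -0.     -0.0017] then shift [0.0016 0.0004 0.0762]
shift(now axes) [0.0016 0.0003 0.0762]
```

```bash
python3 -m jog '[[0,0,0,0.0016,0,0.026,100],[0,0,0,0,0,0.025,100],[0,0,0,0,0,0.015,100],[0,0,0,0,0,0.01,100],[0,0,0,0,0,0,100],[0,0,0,0,0,0,0],[0,0,0,0,0,0,0],[0,0,0,0,0,0,0],[0,0,0,0,0,0,0],[0,0,0,0,0,0,0]]' 70;python3 -m jog '[[0,0,0,0,0,0,0],[0,0,0,0,0,0,0],[0,0,0,0,0,0,0],[0,0,0,0,0,-0.02,0],[0,0,0,0,0,-0.03,0],[0,0,0,0,0,-0.03,0],[0,0,0,0,0,-0.03,0],[0,0,0,0,0,0,0],[0,0,0,0,0,0,0]]'
python3 - <<'E'
from h import *
import pickle
d=shot('wrist','w4.png');pickle.dump([d,observe()],open('w4.pkl','wb'))
s=shot('scene')
cv2.imwrite('pics/g.png',np.hstack([d['pixels'][120:480,120:520,::-1],s['pixels'][150:450,240:640,::-1][:,:,:].copy() if 0 else cv2.resize(s['pixels'][200:425,300:550,::-1],(400,360))]))
E
```

```text
time_s: 7.12
position: [0.5835, 0.2562, 0.0059]
tool_rot: [[-0.061, 0.998, 0.001], [0.998, 0.061, 0.0], [0.0, 0.001, -1.0]]
ft_force: [0.1, 0.5, 5.3]
grip_width: 0.0226
gripper_force: 69.9
time_s: 8.25
position: [0.5821, 0.2559, 0.1133]
tool_rot: [[-0.061, 0.998, -0.003], [0.998, 0.061, -0.001], [-0.001, -0.003, -1.0]]
ft_force: [-0.9, 0.2, -4.0]
grip_width: 0.0229
gripper_force: 69.4
```

View pics/g.png

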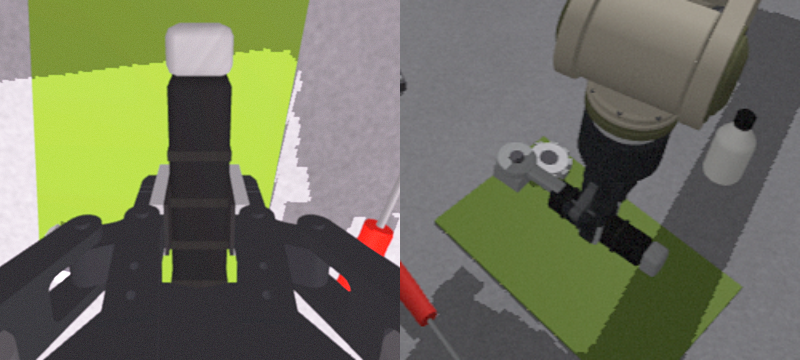

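The grasp is good: the wrench is held level and straight between the pads. Next, carry it to hover over the screw.

```bash
python3 -c "
from h import *
go((0.4969,-0.0799,0.095),30.8)"
```

```text
at [0.5822 0.2559 0.1133] t 8.35 q [13.1 36.  69.6 -0.  74.6  9.6]
turn [-3.600e-03 -2.000e-04 -4.766e-01] then shift [-0.2447 -0.2452  0.0183]
shift(now axes) [-0.3299 -0.1055  0.0189]
```

```bash
python3 -m jog '[[0,0,0,-0.015,-0.005,0,0],[0,0,0,-0.035,-0.011,0,0],[0,0,0,-0.045,-0.0145,0,0],[0,0,0,-0.045,-0.0145,0,0],[0,0,0,-0.045,-0.0145,0,0],[0,0,0,-0.045,-0.0145,0,0],[0,0,0,-0.045,-0.0145,0,0],[0,0,0,-0.035,-0.011,0,0],[0,0,0,-0.02,-0.006,0,0],[0,0,0,0,0,0,0]]';python3 -m jog '[[0,0,-0.05,0,0,0,0],[0,0,-0.1,0,0,0.003,0],[0,0,-0.1,0,0,0.005,0],[0,0,-0.1,0,0,0.005,0],[0,0,-0.0766,0,0,0.003,0],[0,0,-0.05,0,0,0.002,0],[0,0,0,0,0,0,0],[0,0,0,0,0,0,0],[0,0,0,0,0,0,0]]'
python3 - <<'E'
from h import *
import pickle
d=shot('wrist');s=shot('scene');t=shot('top');pickle.dump([d,s,t,observe()],open('w5.pkl','wb'))
go((0.4969,-0.0799,0.078),30.8)
R=observe()['tool_rot'];print(R.round(4))
print(proj(s,(0.5511,-.1709,.12)),proj(t,(0.5511,-.1709,.12)))
a=cv2.resize(s['pixels'][190:265,225:325,::-1],(400,300),interpolation=cv2.INTER_CUBIC);b=cv2.resize(t['pixels'][190:265,310:410,::-1],(400,300),interpolation=cv2.INTER_CUBIC)
cv2.imwrite('pics/hov.png',np.hstack([a,b]))
E
```

```text
time_s: 9.6
position: [0.497, -0.0812, 0.1151]
tool_rot: [[-0.058, 0.998, -0.001], [0.998, 0.058, -0.0], [0.0, -0.001, -1.0]]
ft_force: [-0.5, 0.6, -4.2]
grip_width: 0.0227
gripper_force: 69.3
time_s: 10.72
position: [0.4978, -0.0796, 0.0974]
tool_rot: [[-0.512, 0.859, 0.0], [0.859, 0.512, -0.0], [-0.0, 0.0, -1.0]]
ft_force: [-0.1, -0.1, -3.7]
grip_width: 0.0229
gripper_force: 69.2
at [ 0.4978 -0.0797  0.0974] t 10.875 q [-22.6  25.7  93.2  -0.   61.2 -53.4]
turn [ 0.      0.     -0.0002] then shift [ 0.0003 -0.0009  0.0194]
shift(now axes) [ 0.0003 -0.0009  0.0194]
[[-0.5119  0.8591  0.    ]
 [ 0.8591  0.5119 -0.    ]
 [-0.      0.     -1.    ]]
[268.42696183 210.63255202] [364.06763771 221.94139577]
```

View pics/hov.png

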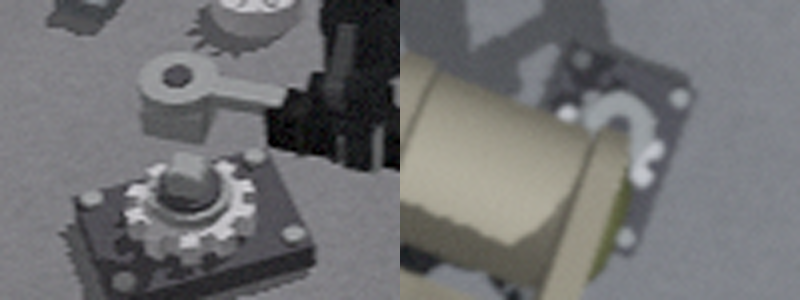

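The scene crop shows the head centre at about (177,75), image (269,209). It hovers over the screw, whose top is at about (190,160), image (272.4,230). I check that offset against the projections.

```bash
python3 - <<'E'
from h import *
import pickle
d,s,t,o=pickle.load(open('w5.pkl','rb'))
D0=pickle.load(open('D0.pkl','rb'))['scene']
x,y=.5511,-.1709
R=o['tool_rot'];S=o['position']+R@np.array([-.1059,0,0]);z=o['position'][2]-.002
print('socket est',S[:2],z)
H=proj(s,(S[0],S[1],z+.031));K=proj(s,(x,y,.062))
print('exp head',H,'exp screw',K)
# head disc centroid: top ring ellipse; screw top face
def grab(im,box): 
    u,v,w,h=box; return cv2.cvtColor(im['pixels'][v:v+h,u:u+w],cv2.COLOR_RGB2GRAY)
np.set_printoptions(linewidth=250)
print(grab(s,(258,200,24,20)))
print(grab(D0,(262,222,22,22)))
E
```

```text
socket est [ 0.55205293 -0.17067072] 0.09535098675604811
exp head [267.91268459 208.62449371] exp screw [270.5330218  230.35663258]
[[131 129 129 130 129 131 130 132 133 130 127 128 127 130 128 128 109  78  77  81  85  85  84  87]
 [129 134 130 125 122 125 127 127 128 122 125 128 126 128 128 106  76  76 113 115  87  82  82  87]
 [129 131 129 124 128 130 126 126 123 123 124 124 124 127 130 108 108 131 134 133 138 115  83  79]
 [127 124 125 130 127 127 128 132 142 143 149 154 154 152 146 140 136 133 127 106  80  73 109 131]
 [128 129 128 130 129 134 147 154 151 153 152 154 152 156 154 153 153 148 143 132 128 128 129 129]
 [130 131 130 136 143 153 153 153 151 152 154 156 156 155 152 151 152 154 155 151 135 128 130 130]
 [129 126 127 142 148 152 152 153 156 140 109  88  92 122 146 151 151 155 153 154 149 132 124 126]
 [130 128 143 150 153 153 149 145 110  72  77  81  76  79 101 141 153 152 152 150 147 136 128 127]
 [129 132 147 149 151 152 155 125  78  83  82  86  80  81  89 134 156 155 153 149 155 137 115 123]
 [128 136 144 152 153 153 152 128  87  84  86  82  82  77  77 128 156 154 152
[... 2315 characters left out ...]
7  85  86  80  85  82  87  91  86  80  76  80 111 140 148 169]
 [124  88  84  62  68  85  88  89  84  89  85  89  90  89  82  84  77  71 104 135 152 171]
 [157 123  80  67  58  76  85  85  90  85  88  86  86  86  84  79  80  57 119 152 141 160]
 [128 120  60  43  50  50  44  46  53  60  78  77  79  77  78  80  65  78 133 146 141 165]
 [135 129  82  59  42  48  57  48  53  51  44  44  68  79  79  64  44 122 151 128 139 176]
 [108 122 119  82  60  47  50  51  47  50  66  82  70  52  42  50 121 153 135 103 134 177]
 [106  93  92  99  93  72  40  42  33  41  35  30  30  49  80 132 145 121  85  87 154 185]
 [108  85  86  92  96 101 102  92  82  76  80  84 132 160 157 139  98  68  87 163 188 190]]
```

The offsets agree within half a pixel, about 1 mm. I correct the lateral 0.9 mm and descend in small steps, watching the force.

```bash
python3 -m jog '[[0,0,0,0.0003,-0.0009,0.005,0],[0,0,0,0,0,0.01,0],[0,0,0,0,0,0.008,0],[0,0,0,0,0,0.005,0],[0,0,0,0,0,0,0],[0,0,0,0,0,0,0]]';python3 -m jog '[[0,0,0,0,0,0.002,0],[0,0,0,0,0,0.002,0],[0,0,0,0,0,0.002,0],[0,0,0,0,0,0,0]]';python3 -m jog '[[0,0,0,0,0,0.002,0],[0,0,0,0,0,0.002,0],[0,0,0,0,0,0,0]]'
```

```text
time_s: 11.62
position: [0.4971, -0.08, 0.0695]
tool_rot: [[-0.512, 0.859, 0.0], [0.859, 0.512, -0.0], [-0.0, 0.0, -1.0]]
ft_force: [-0.2, -0.1, -4.3]
grip_width: 0.0229
gripper_force: 69.2
time_s: 12.12
position: [0.4968, -0.0799, 0.0632]
tool_rot: [[-0.512, 0.859, -0.0], [0.859, 0.512, 0.0], [0.0, -0.0, -1.0]]
ft_force: [-0.3, -1.1, -4.9]
grip_width: 0.0226
gripper_force: 69.2
time_s: 12.5
position: [0.4968, -0.0799, 0.0591]
tool_rot: [[-0.512, 0.859, -0.0], [0.859, 0.512, 0.0], [0.0, -0.0, -1.0]]
ft_force: [0.6, -0.0, -3.2]
grip_width: 0.0231
gripper_force: 69.2
```

```bash
python3 -m jog '[[0,0,0,0,0,0.002,0],[0,0,0,0,0,0.002,0],[0,0,0,0,0,0,0]]';python3 -m jog '[[0,0,0,0,0,0.002,0],[0,0,0,0,0,0.002,0],[0,0,0,0,0,0,0]]';python3 -m jog '[[0,0,0,0,0,0.001,0],[0,0,0,0,0,0.001,0],[0,0,0,0,0,0,0]]'
```

```text
time_s: 12.88
position: [0.4968, -0.0799, 0.0552]
tool_rot: [[-0.512, 0.859, -0.0], [0.859, 0.512, 0.0], [0.0, -0.0, -1.0]]
ft_force: [0.0, 0.8, -3.3]
grip_width: 0.0229
gripper_force: 69.2
time_s: 13.25
position: [0.4968, -0.0799, 0.0512]
tool_rot: [[-0.512, 0.859, -0.0], [0.859, 0.512, 0.0], [0.0, -0.0, -1.0]]
ft_force: [0.6, 0.5, -3.6]
grip_width: 0.0225
gripper_force: 69.2
time_s: 13.62
position: [0.4969, -0.0799, 0.0493]
tool_rot: [[-0.512, 0.859, -0.0], [0.859, 0.512, 0.0], [0.0, -0.0, -1.0]]
ft_force: [-0.4, 0.2, -4.5]
grip_width: 0.0228
gripper_force: 69.2
```

The socket is down without pushing: mouth at about 0.047, no contact force. Now I swing clockwise, computing the torque about the screw axis and stopping when it rises.

```bash
cat > chk.py <<'E'
from h import *
import sys
o=observe();R=np.array(o['tool_rot']);S=np.array([.5511,-.1709]);r=o['position'][:2]-S;F=np.array(o['ft_force']);M=o['wrist_torque']
tau=r[0]*F[1]-r[1]*F[0]
hd=np.degrees(np.arctan2(R[1,0],R[0,0]));soc=(o['position']+R@np.array([-.1059,0,0.002]))-np.r_[S,0]
print('t %.2f head %.2f r %.4f rF %.3f Mz %.3f F %s soc_mm %s'%(o['time_s'],hd,np.hypot(*r),tau,M[2],F.round(1),(soc*1000).round(1)))
sys.exit(abs(tau+M[2])>0.65 and abs(tau)>.5)
E
python3 chk.py
python3 -m jog '[[0,0,0.04,0,0.0042,0,0],[0,0,0.04,0,0.0042,0,0],[0,0,0.04,0,0.0042,0,0],[0,0,0,0,0,0,0]]' >/dev/null; python3 chk.py && python3 -m jog '[[0,0,0.04,0,0.0042,0,0],[0,0,0.04,0,0.0042,0,0],[0,0,0,0,0,0,0]]' >/dev/null && python3 chk.py
```

```text
t 13.62 head 120.80 r 0.1059 rF 0.028 Mz -0.030 F [-0.4  0.2 -4.5] soc_mm [-0.   0.  47.2]
t 14.12 head 113.98 r 0.1054 rF -0.129 Mz 0.237 F [ 2.8 -3.4 -6.4] soc_mm [ 0.6 -0.3 47.6]False
False
```

```bash
sed -i 's/sys.exit(.*/sys.exit(int(abs(tau+M[2])>0.7))/' chk.py
J='python3 -m jog'
$J '[[0,0,0.04,0.0002,0.0042,0,0],[0,0,0.04,0.0002,0.0042,0,0],[0,0,0,0,0,0,0]]' >/dev/null; python3 chk.py && $J '[[0,0,0.04,0.0002,0.0042,0,0],[0,0,0.04,0.0001,0.0042,0,0],[0,0,0,0,0,0,0]]' >/dev/null && python3 chk.py && $J '[[0,0,0.04,0.0001,0.0042,0,0],[0,0,0.04,0.0001,0.0042,0,0],[0,0,0,0,0,0,0]]' >/dev/null && python3 chk.py
```

```text
t 14.50 head 109.40 r 0.1055 rF -0.183 Mz 0.313 F [ 3.7 -5.4 -5.4] soc_mm [ 0.5 -0.3 47.7]
t 14.88 head 104.82 r 0.1056 rF -0.204 Mz 0.394 F [ 4.  -7.7 -5.7] soc_mm [ 0.4 -0.2 47.8]
t 15.25 head 100.24 r 0.1057 rF -0.238 Mz 0.364 F [ 4.  -9.5 -7.1] soc_mm [ 0.3 -0.2 47.8]
```

```bash
J='python3 -m jog'
$J '[[0,0,0.04,-0.0003,0.0045,0.0003,0],[0,0,0.04,-0.0003,0.0045,0.0003,0],[0,0,0,0,0,0,0]]' >/dev/null; python3 chk.py && $J '[[0,0,0.04,0.0001,0.0043,0,0],[0,0,0.04,0.0001,0.0043,0,0],[0,0,0,0,0,0,0]]' >/dev/null && python3 chk.py && $J '[[0,0,0.04,0.0001,0.0042,0,0],[0,0,0.04,0.0001,0.0042,0,0],[0,0,0,0,0,0,0]]' >/dev/null && python3 chk.py
```

```text
t 15.62 head 95.65 r 0.1057 rF -0.103 Mz 0.259 F [ 1.7 -7.3 -4.1] soc_mm [ 0.4 -0.1 47.2]
t 16.00 head 91.08 r 0.1058 rF -0.113 Mz 0.394 F [ 1.2 -9.3 -3. ] soc_mm [ 0.3 -0.1 47.2]
t 16.38 head 86.56 r 0.1058 rF 0.126 Mz 0.907 F [ -1.8 -10.9  -3.6] soc_mm [-0.2 -0.  47.2]
```

Torque jumped to about 1.0 N m, so the screw has come up tight. Now single small steps.

```bash
J='python3 -m jog'
$J '[[0,0,0.03,0,0.0032,0,0],[0,0,0,0,0,0,0]]' >/dev/null; python3 chk.py; $J '[[0,0,0.03,0,0.0032,0,0],[0,0,0,0,0,0,0]]' >/dev/null; python3 chk.py
python3 - <<'E'
from h import *
s=shot('scene')
cv2.imwrite('pics/trip.png',cv2.resize(s['pixels'][200:260,235:315,::-1],(800,600),interpolation=cv2.INTER_CUBIC))
E
```

```text
t 16.62 head 84.85 r 0.1059 rF 0.128 Mz 0.910 F [ -2.2 -11.6  -3. ] soc_mm [-0.3 -0.  47.2]
t 16.88 head 83.13 r 0.1059 rF 0.122 Mz 0.935 F [ -2.4 -10.4  -3.4] soc_mm [-0.3 -0.  47.1]
```

View pics/trip.png

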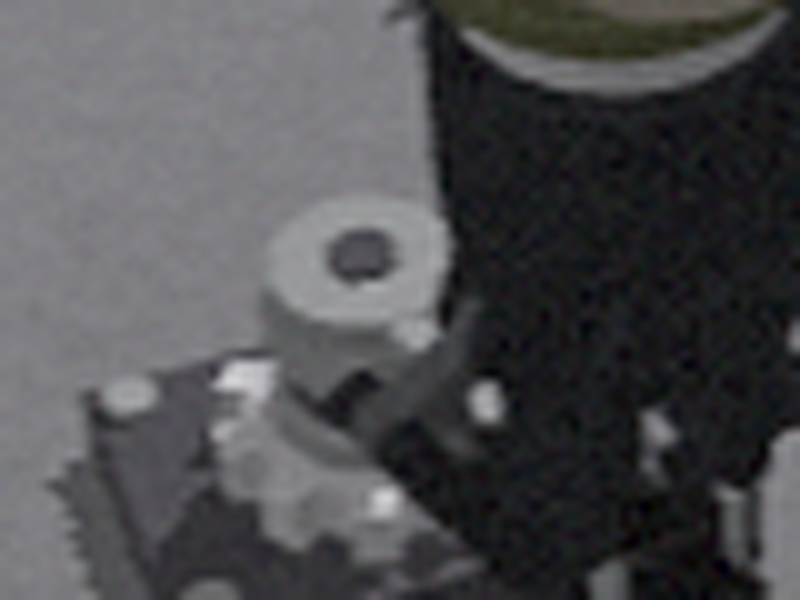

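The torque holds at about 1.05 N m over the last 3.4°, so the wrench has tripped and is bent 0.06–0.14 rad. Adding 0.11 rad gives 0.17–0.25. The picture shows the head seated on the screw at (360,255) in the crop.

```bash
J='python3 -m jog'
$J '[[0,0,0.03,0,0.0032,0,0],[0,0,0.03,0,0.0032,0,0],[0,0,0.03,0,0.0032,0,0],[0,0,0.02,0,0.0021,0,0],[0,0,0,0,0,0,0],[0,0,0,0,0,0,0]]' >/dev/null; python3 chk.py
$J '[[0,0,-0.04,0,-0.0042,0,0],[0,0,-0.04,0,-0.0042,0,0],[0,0,-0.04,0,-0.0042,0,0],[0,0,-0.04,0,-0.0042,0,0],[0,0,-0.04,0,-0.0042,0,0],[0,0,0,0,0,0,0]]' >/dev/null; python3 chk.py;$J '[[0,0,-0.02,0,-0.0021,0,0],[0,0,-0.02,0,-0.0021,0,0],[0,0,0,0,0,0,0]]' >/dev/null; python3 chk.py
```

```text
t 17.68 head 76.86 r 0.1059 rF 0.031 Mz 1.007 F [ -2.7 -10.6  -2.9] soc_mm [-0.4  0.1 47.1]
t 18.43 head 88.31 r 0.1059 rF 0.280 Mz 0.741 F [ -3.  -13.8  -5. ] soc_mm [-0.1 -0.  47.3]
t 18.80 head 90.51 r 0.1059 rF 0.004 Mz 0.185 F [  0.  -14.7  -5.9] soc_mm [ 0.4 -0.  47.4]
```

It was bent about 11° and is straight again near 90°. I ease the radial load, centre the slack and lift off.

```bash
J='python3 -m jog'
$J '[[0,0,-0.03,-0.0007,-0.0032,0,0],[0,0,-0.03,-0.0007,-0.0032,0,0],[0,0,0,0,0,0,0]]' >/dev/null; python3 chk.py;$J '[[0,0,0,0,0,-0.002,0],[0,0,0,0,0,-0.004,0],[0,0,0,0,0,-0.005,0],[0,0,0,0,0,-0.008,0],[0,0,0,0,0,0,0]]' >/dev/null; python3 chk.py;$J '[[0,0,0,0,0,-0.01,0],[0,0,0,0,0,-0.02,0],[0,0,0,0,0,-0.02,0],[0,0,0,0,0,-0.01,0],[0,0,0,0,0,0,0],[0,0,0,0,0,0,0]]'; python3 chk.py
python3 -c "
from h import *
go((0.567,0.2562,0.115),3.5)"
```

```text
t 19.18 head 93.93 r 0.1060 rF 0.039 Mz 0.011 F [ 0.  -6.1 -3.2] soc_mm [ 0.3  0.1 47.2]
t 19.80 head 93.90 r 0.1073 rF -0.000 Mz 0.013 F [ 0.  -0.3 -4.1] soc_mm [ 0.2  1.4 66.3]
time_s: 20.55
position: [0.5437, -0.0639, 0.127]
tool_rot: [[-0.068, 0.998, -0.001], [0.998, 0.068, 0.001], [0.001, -0.001, -1.0]]
ft_force: [0.0, 0.2, -3.9]
grip_width: 0.0228
gripper_force: 70.3
t 20.55 head 93.87 r 0.1073 rF -0.002 Mz -0.010 F [ 0.   0.2 -3.9] soc_mm [ -0.2   1.4 124.9]
at [ 0.5437 -0.0639  0.127 ] t 20.55 q [-19.1  27.2  84.1   0.   68.8 -23. ]
turn [-0.0013 -0.0006  0.0065] then shift [0.318  0.0428 0.012 ]
shift(now axes) [0.3177 0.0449 0.0121]
```

```bash
J='python3 -m jog'
$J '[[0,0,0,0.015,0.0024,0,0],[0,0,0,0.035,0.0054,0,0],[0,0,0,0.045,0.0068,0,0],[0,0,0,0.045,0.0068,0,0],[0,0,0,0.045,0.0068,0,0],[0,0,0,0.045,0.0068,0,0],[0,0,0,0.045,0.0068,0,0],[0,0,0,0.03,0.0046,0,0],[0,0,0,0.015,0.0024,0,0],[0,0,0,0,0,0,0]]' >/dev/null
$J '[[0,0,0,0,0,0.01,0],[0,0,0,0,0,0.03,0],[0,0,0,0,0,0.03,0],[0,0,0,0,0,0.02,0],[0,0,0,0,0,0.015,0],[0,0,0,0,0,0.007,0],[0,0,0,0,0,0.004,0],[0,0,0,0,0,0,0],[0,0,0,0,0,0,0]]'
```

```text
time_s: 22.92
position: [0.5715, 0.2587, 0.0123]
tool_rot: [[-0.068, 0.998, 0.001], [0.998, 0.068, 0.0], [0.0, 0.001, -1.0]]
ft_force: [1.0, 0.0, -3.8]
grip_width: 0.0229
gripper_force: 70.3
```

```bash
J='python3 -m jog'
$J '[[0,0,0,0,0,0.003,0],[0,0,0,0,0,0.002,0],[0,0,0,0,0,0.0005,0],[0,0,0,0,0,0,0]]'; $J '[[0,0,0,0,0,0.0005,0],[0,0,0,0,0,0,0],[0,0,0,0,0,0,0]]'
```

```text
time_s: 23.42
position: [0.5712, 0.2586, 0.0062]
tool_rot: [[-0.068, 0.998, -0.0], [0.998, 0.068, -0.0], [-0.0, -0.0, -1.0]]
ft_force: [0.1, -0.8, -4.2]
grip_width: 0.0232
gripper_force: 70.3
time_s: 23.8
position: [0.5713, 0.2586, 0.006]
tool_rot: [[-0.068, 0.998, 0.0], [0.998, 0.068, 0.0], [0.0, 0.0, -1.0]]
ft_force: [-1.6, 0.3, -0.7]
grip_width: 0.0229
gripper_force: 70.7
```

Contact with the mat (Fz is easing), so I release and retreat.

```bash
J='python3 -m jog'
$J '[[0,0,0,0,0,0,40],[0,0,0,0,0,0,70],[0,0,0,0,0,0,100],[0,0,0,0,0,0,100],[0,0,0,0,0,0,100],[0,0,0,0,0,0,100]]'; $J '[[0,0,0,0,0,-0.01,100],[0,0,0,0,0,-0.03,100],[0,0,0,0,0,-0.04,100],[0,0,0,0,0,-0.05,100],[0,0,0,0,0,-0.05,100],[0,0,0,0,0,-0.03,100],[0,0,0,0,0,0,100],[0,0,0,0,0,0,100]]'
python3 - <<'E'
from h import *
d=shot('wrist','end.png')
E
```

```text
time_s: 24.55
position: [0.5712, 0.2586, 0.0057]
tool_rot: [[-0.068, 0.998, -0.0], [0.998, 0.068, -0.0], [-0.0, -0.0, -1.0]]
ft_force: [-0.5, -0.4, 0.1]
grip_width: 0.085
gripper_force: 0.0
time_s: 25.55
position: [0.5707, 0.2585, 0.215]
tool_rot: [[-0.068, 0.998, -0.001], [0.998, 0.068, -0.0], [-0.0, -0.002, -1.0]]
ft_force: [0.2, 0.4, -0.2]
grip_width: 0.0852
gripper_force: 0.0
```

View pics/end.png

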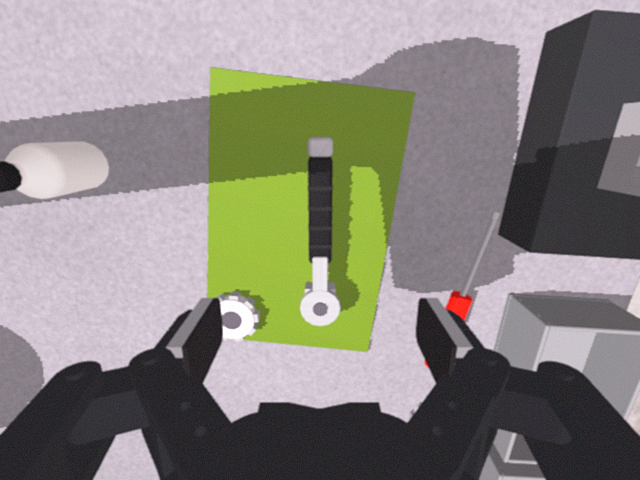

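The wrench lies flat and straight on the mat, with its head at (320,307) and its cap at (320,147). The ring at (232,318) is untouched.

```bash
python3 -c "
from rig import job
print(job.close_job())"
```

```text
the job is handed in; nothing more can be done
None
```

The job is handed in after about 26 s: the wrench was seated on the screw, turned clockwise until it tripped (bent about 11°), lifted off and laid back straight and flat on the mat; the verdict was not shown to me.

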